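Put away the bag feet: brass in the stoppered jar, nickel in the tray

ROBOT

A 7-joint arm with a two-finger parallel gripper is mounted at the origin on the work surface. World frame = base frame: x ahead of the robot, y to its left, z up, the work surface at z = 0. Lengths are in m, angles in rad, forces in N, time in s.
With the tool pointing down it reaches from about 0.35 to 0.9 m from the base axis. Payload 7.2 kg.
Tool frame: the origin (TCP) lies at the very end of the fingers, on their centre line; the grasp point (between the pads) lies 19 mm behind it; z points along the fingers, y is the line along which they close (so a half turn about z gives the same grasp; the last joint's range is limited). The gripper opens to 85 mm and grips with 20 to 120 N. Pads are 22 mm wide; open, the fingers measure 114 mm over their backs; the gripper's body (76 mm by 85 mm) begins 54 mm behind the grasp point. The pads swing forward as they close: fully open they stand 13 mm farther back than shut.
Start: joints at [-1.336, 0.411, -0.013, 1.596, 0.006, 1.134, -0.082], TCP at [0.186, 0.597, 0.231] pointing down, gripper open.
Joint ranges: [-2.95, 2.95], [-0.29, 1.99], [-1.47, 1.44], [0.14, 2.54], [-1.03, 4.17], [0.13, 1.85], [-2.86, 2.86]. Speed limits (rad/s): [2.39, 2.39, 3.01, 3.01, 3.14, 3.14, 3.14].

INTERFACE

Orientations are given as a unit quaternion [w, x, y, z].
In Python, from cell import robot gives the robot as it stands.
- The arm moves only by the shell command python3 -m creep 'ROWS' [FORCE]. ROWS is JSON, a list of rows, each a list of 7 numbers: the shift along the tool's x, y, z in units of 30 mm (1.0 is 30 mm), then the turn, a rotation vector about the tool's x, y, z in units of 0.1 rad (1.0 is 0.1 rad), then the opening, from -1 (shut) to 1 (fully open). A call has exactly 10 rows; each row shifts and turns the commanded pose from where the row before left it, along the tool's axes as they then stand; what a row does not reach is not made up. A row lasts 1/8 s, in which the tool goes at most 62.5 mm and 10.7 degrees, less where a joint would pass 70% of its speed; a pose out of reach is approached as far as the arm can. A call with a number of a shift or a turn outside -1 to 1 is refused whole. A call with a gripper value outside its range is refused whole. The fingers move at their own pace and stop on an object; FORCE is the grip in N (left out, the last holds). Time passes only in rows, so rows that do not move let the fingers close, or fill a call up. It gives the time, the measured TCP pose, the force, the opening and the grip force at its end, in the units of the state.
- robot.state(): the state, without advancing time (a new reading comes with each control period).
- robot.grab_frame(name): name is "scene" or "side" or "wrist"; returns (picture, depth): 480x640x3 uint8, red, green, blue; 480x640 float32, m along the optical axis (not along the pixel's ray), 0 where there is no reading.
- robot.camera_info(name): a dict with "mtx" (3x3 intrinsics, pixels), "pose" (4x4, takes a point from camera to world coordinates). Camera axes: x right, y down, z forward; pixel columns grow to the right and rows downward; lengths in m; the calibration is good to about 2 mm. A picture is of the moment at which its call begins: read the wrist's pose just before it. camera_info takes no time and is no camera call; for the wrist camera it gives the pose at the moment of the call.
- robot.finish_job(): hands the job in; it is judged then, once.
Trained networks look in the newest picture that a camera, given by its name, has taken for a name from the list of things; names that differ only in an ending like _2 or _b are one class to them, and where a whole thing is asked for, a point or a joint stands for the part that bears it (a point fixed in the world has none). Each returns a list of dicts, best first, with "score" (0 to 1); they miss things now and then, are a little off and sometimes report something else, mostly with a low value. They report only what shows in the picture. A call takes as long as a camera call. They do not tell look-alikes from the thing itself.
- robot.recognise(camera, label): "position" ([x, y, z] in m, in world coordinates, good to about 4 mm: the middle of the surface that is visible of it).
- robot.outline_of(camera, label): "pixels" (480x640 bool, what is visible of it).
The state is a dict: "t": time; "joints": joint angles; "joint_velocities": joint speeds; "joint_torque": joint torques, N m; "tool_pos": TCP position; "orientation": TCP orientation; "force": force on the tool from outside, world axes, zero at the start; "wrist_torque": the same for the moment, N m; "grip_width": opening from 0.0 (shut) to 1.0 (fully open); "grasp_force": force on a finger pad.
Only numpy, scipy, OpenCV 4.12 (cv2) and the standard library are available. Lean on these libraries where they do the work, as an engineer would, in place of code of your own. Each camera call takes 0.05 s, during which the arm holds its last target. There are 200 camera calls.

TASK

Drop both brass bag feet, one after the other, through the neck of the glass jar, and then close the jar with its wooden stopper, seated straight on the rim. Stand the two silver nickel feet upright in the blue tray, one in each compartment, before or after that. Leave the black foot, the amber dye bottle and the hammer where they are.

Things in the scene. Friction and masses are not known exactly. Their poses are not given: they have to be found in the camera images.
- brass_a: Brass (yellow metal) bag foot, a loose solid round stud about 60 g: straight drum 26 mm across up to 20 mm, domed top, 28 mm tall overall. Origin: centre of its flat underside; z up when it stands. One of two alike.
- brass_b: Brass (yellow metal) bag foot, a loose solid round stud about 60 g: straight drum 26 mm across up to 20 mm, domed top, 28 mm tall overall. Origin: centre of its flat underside; z up when it stands. The other of the two.
- nickel_a: Nickel (silver-grey metal) bag foot, a loose solid round stud about 60 g: straight drum 26 mm across up to 20 mm, domed top, 28 mm tall overall. Origin: centre of its flat underside; z up when it stands. One of two alike; either may take either compartment.
- nickel_b: Nickel (silver-grey metal) bag foot, a loose solid round stud about 60 g: straight drum 26 mm across up to 20 mm, domed top, 28 mm tall overall. Origin: centre of its flat underside; z up when it stands. The other of the two.
- black: Black plastic bag foot, a loose solid round stud about 60 g: straight drum 26 mm across up to 20 mm, domed top, 28 mm tall overall. Origin: centre of its flat underside; z up when it stands. To be left where it stands.
- stopper: Loose stopper of the jar, about 60 g, 42 mm tall, standing on its plug. From below: tapered cork plug 12 mm high (28 mm across at the foot, 40 mm at the top), pale wooden disc 60 mm across from 12 to 18 mm, round wooden knob 24 mm across from 18 to 42 mm, to grip it by. Origin: centre of the plug's foot; z up along the knob. Closed: the disc lies flat on the jar's rim, origin 93 mm above the jar's underside.
- jar: Clear glass jar, open at the top, fixed to the bench: body 80 mm across, shoulder from 70 to 85 mm height, straight neck 56 mm outside and 48 mm inside, rim at 105 mm, inner floor at 5 mm. Origin: centre of its underside, on its upright axis; z up.
- tray: Shallow blue tray fixed to the bench, 98 mm (its x) by 194 mm (its y), 15 mm high overall, floor and walls 4 mm thick, one dividing wall across the middle (along its x): two compartments of about 90 by 91 mm, centred 47.5 mm to +y and to -y of the origin. Origin: centre of the underside.
- dye: Small closed amber bottle with black cap, 44 mm across, 85 mm tall, beyond the feet. Bystander. Origin: centre of its underside.
- hammer: Hammer, 240 mm long, lying on the bench beyond the feet. Bystander. Its x runs along the handle towards the head; head about 25 mm high.
Not all that is in view belongs to the job. Several things have the shape of the tray; the one meant has the colours described above.

How it is judged:
By the outcome, as a careful person would: the job done as asked, in the order asked, and still so for the second after the job is handed in, with the robot touching nothing.
It also fails if it takes over 120 s, if anything falls off the work surface, if the arm or the gripper's body presses on something with over 40 N, if the wrist force passes 120 N, or if a joint passes its speed limit or range.

## Working session

There is one attempt and no reset: what is moved stays moved. The work goes in short steps, Python scripts to look and compute and a shell command to move; the robot and the scene stay as the last step left them, time stands still between calls to the robot, and variables do not carry over. Pictures are saved under pics/ and viewed, at most 14 in all, crops included, and the job is handed in when it is done.

```bash
ls; mkdir -p pics
cat > h.py <<'E'
import numpy as np, cv2
from cell import robot
from scipy.spatial.transform import Rotation as R
def grab(cam,name=None):
    info=robot.camera_info(cam); rgb,d=robot.grab_frame(cam)
    if name: cv2.imwrite(f'pics/{name}.png',rgb[:,:,::-1])
    return rgb,d,info
def world(d,info,mask):
    v,u=np.nonzero(mask&(d>0)); z=d[v,u]; K=info['mtx']; T=np.array(info['pose'])
    p=np.stack([(u-K[0][2])*z/K[0][0],(v-K[1][2])*z/K[1][1],z],1)
    return p@T[:3,:3].T+T[:3,3]
def tool():
    s=robot.state(); q=s['orientation']; return np.array(s['tool_pos']),R.from_quat([q[1],q[2],q[3],q[0]])
def delta(p):
    t,r=tool(); return r.inv().apply(np.array(p)-t)/0.03
E
python3 - <<'E'
from h import *
s=robot.state(); print(s['tool_pos'],s['orientation'],s['grip_width']); print(tool()[1].as_matrix().round(3))
for c in ['scene','side']:
    rgb,d,i=grab(c,c)
    for l in ['brass_a','nickel_a','black','stopper','jar','tray','dye','hammer']:
        print(c,l,[(np.round(x['position'],3).tolist(),round(x['score'],2)) for x in robot.recognise(c,l)])
E
```

```text
pics
[0.1862819  0.59608993 0.23043702] [-5.53711612e-05  1.50812407e-01  9.88562072e-01 -8.02744864e-04] 0.9999022250119981
[[-0.955  0.298 -0.   ]
 [ 0.298  0.955 -0.002]
 [-0.    -0.002 -1.   ]]
scene brass_a [([0.436, 0.057, 0.021], 0.76), ([0.639, 0.052, 0.016], 0.46)]
scene nickel_a [([0.628, -0.064, 0.022], 0.77), ([0.447, -0.045, 0.021], 0.67)]
scene black [([0.535, -0.048, 0.023], 0.63)]
scene stopper [([0.768, -0.102, 0.024], 0.69), ([0.533, 0.071, 0.015], 0.64)]
scene jar [([0.533, 0.071, 0.014], 0.39)]
scene tray [([0.624, -0.505, 0.007], 0.95), ([0.58, -0.261, 0.003], 0.76), ([0.537, 0.266, 0.075], 0.74), ([0.365, -0.207, 0.003], 0.67)]
scene dye [([0.758, 0.154, 0.055], 0.74), ([0.536, 0.266, 0.07], 0.68)]
scene hammer [([0.77, -0.101, 0.024], 0.96)]
side brass_a [([0.432, 0.048, 0.021], 0.49), ([0.629, 0.042, 0.02], 0.49)]
side nickel_a [([0.622, -0.076, 0.017], 0.48)]
side black [([0.581, -0.271, 0.002], 0.46), ([0.53, -0.059, 0.021], 0.43)]
side stopper [([0.516, 0.062, 0.017], 0.78)]
side jar [([0.514, 0.231, 0.066], 0.84)]
side tray [([0.36, -0.226, 0.006], 0.96), ([0.622, -0.519, 0.001], 0.69), ([0.579, -0.268, 0.004], 0.62)]
side dye [([0.747, 0.134, 0.049], 0.68)]
side hammer [([0.76, -0.15, 0.024], 0.67)]
```

View pics/scene.png

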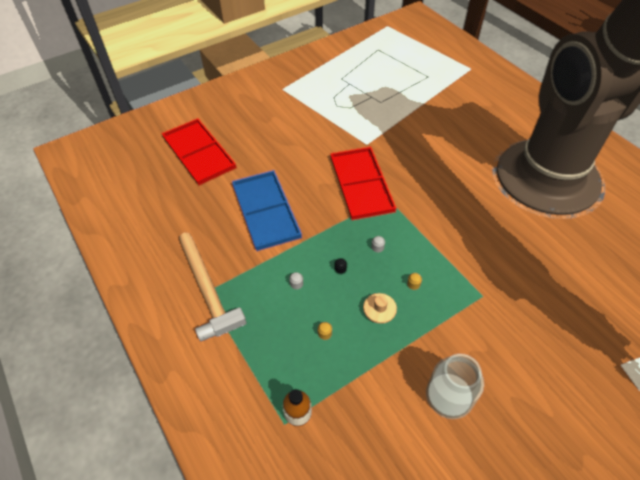

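View pics/side.png

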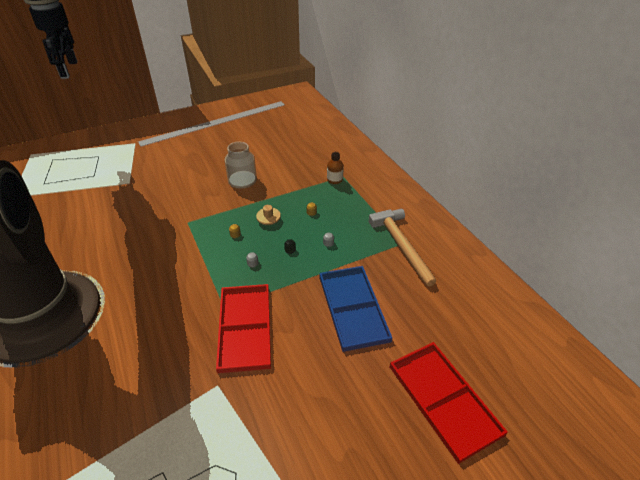

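The blue tray sits at scene pixel (267,210) and the jar at (457,385). Brass feet are at (415,280) and (325,330), nickel at (378,243) and (296,281), black at (341,266), and the stopper at (380,307). I'll move above the mat.

```bash
python3 -m creep '[[-1,-0.8,-0.4,0,0,0,1],[-1,-0.8,-0.4,0,0,0,1],[-1,-0.8,-0.4,0,0,0,1],[-1,-0.8,-0.4,0,0,0,1],[-1,-0.8,-0.4,0,0,0,1],[-1,-0.8,-0.4,0,0,0,1],[-1,-0.8,-0.4,0,0,0,1],[-1,-0.8,-0.4,0,0,0,1],[-1,-0.8,-0.4,0,0,0,1],[-1,-0.8,-0.4,0,0,0,1]]' 40
```

```text
t: 2.15
tool_pos: [0.4017, 0.2769, 0.3519]
orientation: [0.0, 0.151, 0.989, 0.0]
force: [1.0, 0.2, -0.0]
grip_width: 0.995
grasp_force: 0.0
```

```bash
python3 -m creep '[[0,0,0,0,0,-1,1],[0,0,0,0,0,-1,1],[0,0,0,0,0,-1,1],[-0.5,-1,0,0,0,0,1],[-0.5,-1,0,0,0,0,1],[-0.5,-1,0,0,0,0,1],[-0.5,-1,0,0,0,0,1],[0,-1,0,0,0,0,0],[0,-1,0,0,0,0,0],[0,0,0,0,0,0,0]]'
python3 - <<'E'
from h import *
print(tool()[0],tool()[1].as_matrix().round(3), robot.state()['joints'])
i=robot.camera_info('wrist'); print(np.round(i['pose'],3),i['mtx'])
E
```

```text
t: 3.4
tool_pos: [0.4608, 0.0954, 0.3517]
orientation: [0.0, 0.003, 1.0, 0.0]
force: [-0.3, 0.8, 0.3]
grip_width: 0.507
grasp_force: 0.0
[0.46079373 0.09540384 0.35169791] [[-1.     0.007  0.001]
 [ 0.007  1.     0.   ]
 [-0.001  0.    -1.   ]] [-0.64486863  0.04165706  0.35477319  1.78931754 -0.01485724  1.312532
  1.27736111]
[[ 0.005  0.95   0.311  0.382]
 [ 1.    -0.005 -0.002  0.096]
 [-0.     0.311 -0.95   0.495]
 [ 0.     0.     0.     1.   ]] [[356.31817765   0.         322.43944675]
 [  0.         356.31817765 239.16441591]
 [  0.           0.           1.        ]]
```

```bash
cat >> h.py <<'E'
def find(cam,l,d,i,zmin,zmax=.2,n=4):
    for o in robot.outline_of(cam,l)[:n]:
        p=world(d,i,o['pixels']); q=p[(p[:,2]>zmin)&(p[:,2]<zmax)]
        if len(q)<5: print(l,'few',len(p)); continue
        v,u=np.nonzero(o['pixels'])
        print(l,round(o['score'],2),'px',int(u.mean()),int(v.mean()),'med',np.median(q,0).round(4),'mid',((q.min(0)+q.max(0))/2).round(4),'ztop',p[:,2].max().round(3),len(q))
E
python3 - <<'E'
from h import *
rgb,d,i=grab('wrist','w1')
for l,z in [('brass_a',.022),('nickel_a',.022),('black',.022),('stopper',.033),('jar',.09),('tray',.008)]: find('wrist',l,d,i,z)
E
```

```text
brass_a 0.89 px 292 164 med [0.4345 0.0565 0.0262] mid [0.4344 0.0562 0.0259] ztop 0.03 249
brass_a 0.52 px 292 299 med [0.6332 0.0501 0.0263] mid [0.6339 0.0492 0.0256] ztop 0.029 170
nickel_a 0.83 px 210 167 med [ 0.4391 -0.0516  0.0264] mid [ 0.4391 -0.053   0.0256] ztop 0.029 249
nickel_a 0.76 px 212 292 med [ 0.6213 -0.0677  0.0262] mid [ 0.6227 -0.0688  0.0255] ztop 0.029 181
black 0.82 px 219 234 med [ 0.5314 -0.0493  0.0261] mid [ 0.5324 -0.0505  0.0258] ztop 0.03 214
stopper 0.85 px 303 230 med [0.525  0.0685 0.0421] mid [0.5264 0.0689 0.0389] ztop 0.044 258
jar 0.91 px 449 235 med [0.5235 0.2613 0.103 ] mid [0.5235 0.2601 0.0987] ztop 0.107 965
tray 0.96 px 78 106 med [ 0.3606 -0.2152  0.015 ] mid [ 0.3642 -0.2111  0.0135] ztop 0.019 2742
tray 0.86 px 76 264 med [ 0.576  -0.266   0.0143] mid [ 0.5808 -0.2635  0.0134] ztop 0.019 2330
tray 0.52 px 107 370 med [ 0.7547 -0.2487  0.0227] mid [ 0.7593 -0.2451  0.0185] ztop 0.029 755
```

View pics/w1.png

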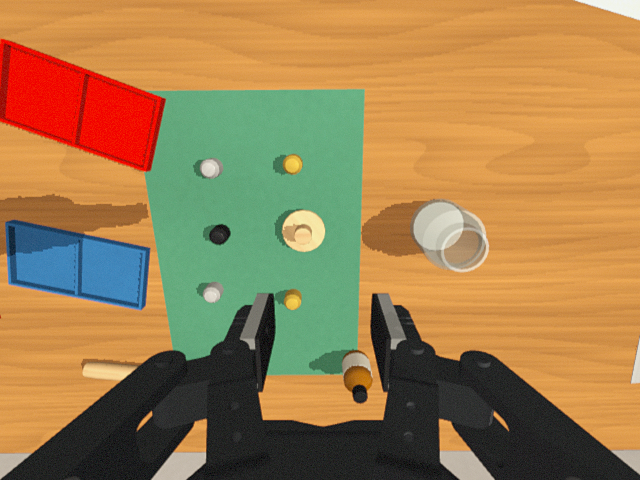

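The picture matches the networks' fixes: brass at (292,164) and (292,299), stopper knob at (303,232), jar rim at (464,245), blue tray at (76,264). I'll pick the near brass foot first.

```bash
python3 -m creep '[[0.2,-0.3,1,0,0,0,0],[0.2,-0.3,1,0,0,0,0],[0.2,-0.3,1,0,0,0,0],[0.2,-0.2,1,0,0,0,0],[0.1,-0.2,1,0,0,0,0],[0,0,1,0,0,0,0],[0,0,1,0,0,0,0],[0,0,1,0,0,0,0],[0,0,1,0,0,0,0],[0,0,1,0,0,0,0]]'
```

```text
t: 5.0
tool_pos: [0.4338, 0.0595, 0.0503]
orientation: [0.0, 0.001, 1.0, 0.0]
force: [0.3, 0.3, -0.5]
grip_width: 0.499
grasp_force: 0.0
```

Run:
```python
from h import *
print(tool()[0],delta([.4345,.0562,.003]))
rgb,d,i=grab('wrist','w2'); find('wrist','brass_a',d,i,.022)
```

```text
[0.43380905 0.05953869 0.05031534] [-0.02263599 -0.11138579  1.57717708]
brass_a 0.68 px 315 274 med [0.4327 0.0563 0.0263] mid [0.4339 0.0564 0.0256] ztop 0.029 1405
```

```bash
python3 -m creep '[[0,-0.1,0.6,0,0,0,0],[0,0,0.5,0,0,0,0],[0,0,0.3,0,0,0,0],[0,0,0.18,0,0,0,0],[0,0,0,0,0,0,0],[0,0,0,0,0,0,-1],[0,0,0,0,0,0,-1],[0,0,0,0,0,0,-1],[0,0,0,0,0,0,-1],[0,0,0,0,0,0,-1]]' 40
```

```text
t: 6.35
tool_pos: [0.4338, 0.056, 0.0044]
orientation: [0.0, 0.001, 1.0, 0.0]
force: [-1.0, 0.1, 6.1]
grip_width: 0.283
grasp_force: 39.4
```

```bash
python3 -m creep '[[0,0,-1,0,0,0,-1],[0,0,-1,0,0,0,-1],[0,0,-1,0,0,0,-1],[-0.4,1,-1,0,0,0,-1],[-0.4,1,-1,0,0,0,-1],[-0.4,1,0,0,0,0,-1],[-0.4,1,0,0,0,0,-1],[-0.4,1,0,0,0,0,-1],[-0.4,1,0,0,0,0,-1],[-0.6,0.8,0,0,0,0,-1]]'
python3 - <<'E'
from h import *
rgb,d,i=grab('wrist','w3'); find('wrist','jar',d,i,.098,.115)
m=np.ones(d.shape,bool); p=world(d,i,m); q=p[(abs(p[:,2]-.105)<.004)&(abs(p[:,1]-.26)<.06)&(abs(p[:,0]-.523)<.06)]
print(len(q),q.min(0),q.max(0)); print(tool()[0],robot.state()['grip_width'],robot.state()['grasp_force'])
E
```

```text
t: 7.6
tool_pos: [0.5238, 0.2612, 0.1537]
orientation: [-0.0, 0.001, 1.0, 0.0]
force: [0.5, -0.8, -1.0]
grip_width: 0.28
grasp_force: 39.7
jar 0.66 px 320 234 med [0.5118 0.2604 0.1049] mid [0.5203 0.2606 0.1026] ztop 0.16 1722
jar few 990
1534 [0.49639949 0.23280925 0.10103048] [0.54445633 0.28835723 0.10714117]
[0.52488845 0.26285705 0.15357217] 0.28187552012948797 39.681153649580665
```

View pics/w3.png

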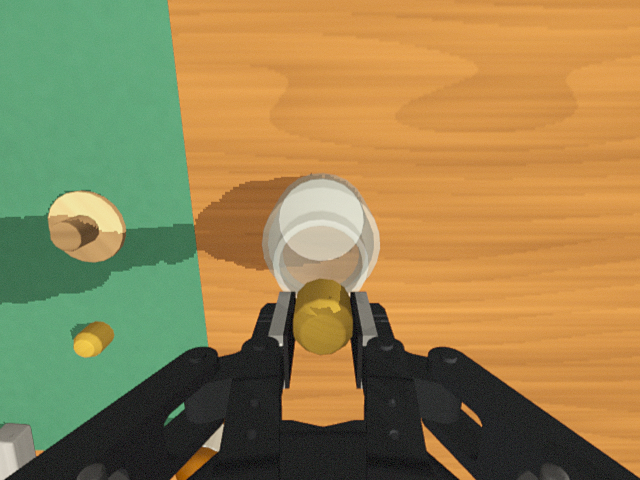

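The foot hangs straight at (322,318) and the jar neck is centred ahead of it. I'll lower it to just above the rim and drop it.

```bash
python3 -m creep '[[0,-0.04,0.7,0,0,0,-1],[0,0,0.45,0,0,0,-1],[0,0,0.2,0,0,0,-1],[0,0,0,0,0,0,-1],[0,0,0,0,0,0,0.2],[0,0,0,0,0,0,0.2],[0,0,0,0,0,0,0.2],[0,0,-1,0,0,0,0],[0,0,-1,0,0,0,0],[0,0,-1,0,0,0,0]]'
python3 - <<'E'
from h import *
rgb,d,i=grab('wrist','w4'); find('wrist','brass_a',d,i,.0)
print(delta([.634,.050,.05]),robot.state()['grip_width'])
E
```

```text
t: 8.95
tool_pos: [0.5241, 0.2585, 0.2045]
orientation: [0.0, 0.001, 1.0, 0.0]
force: [-0.0, 0.1, -0.3]
grip_width: 0.5
grasp_force: 0.0
brass_a 0.75 px 323 215 med [0.5262 0.2594 0.0312] mid [0.5222 0.2599 0.0553] ztop 0.106 482
brass_a 0.65 px 125 311 med [0.6315 0.0548 0.0208] mid [0.6423 0.0425 0.0146] ztop 0.029 816
brass_a 0.4 px 38 415 med [ 0.7693 -0.0623  0.023 ] mid [ 0.7765 -0.0877  0.0143] ztop 0.285 2394
[-3.59738597 -6.98011052  5.22813195] 0.5028470686081765
```

View pics/w4.png

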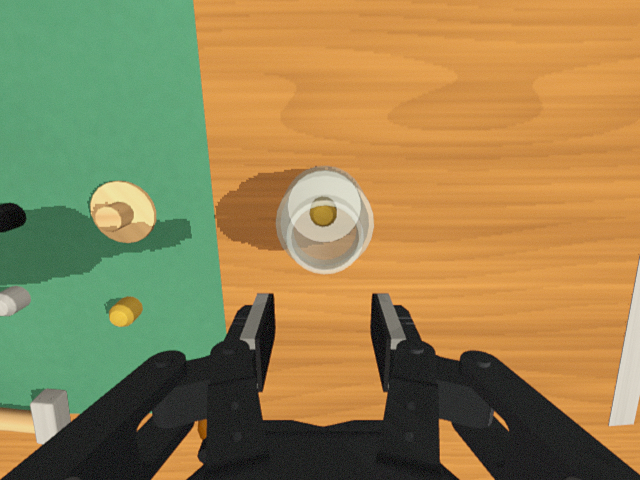

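The brass foot is in the jar at (323,212). Next is the second one at (125,311).

```bash
python3 -m creep '[[-0.5,-1,0.3,0,0,0,0],[-0.5,-1,0.3,0,0,0,0],[-0.5,-1,0.3,0,0,0,0],[-0.5,-1,0.3,0,0,0,0],[-0.5,-1,0.5,0,0,0,0],[-0.5,-1,0.8,0,0,0,0],[-0.6,-1,0.8,0,0,0,0],[0,0,0.9,0,0,0,0],[0,0,0.7,0,0,0,0],[0,0,0,0,0,0,0]]'
python3 - <<'E'
from h import *
rgb,d,i=grab('wrist','w5'); find('wrist','brass_a',d,i,.022)
print(tool()[0],delta([.634,.050,.004]))
E
```

```text
t: 10.3
tool_pos: [0.6298, 0.048, 0.0541]
orientation: [-0.002, 0.001, 1.0, -0.0]
force: [-0.3, -0.7, 0.6]
grip_width: 0.501
grasp_force: 0.0
brass_a 0.89 px 324 279 med [0.6334 0.0493 0.0263] mid [0.635  0.0494 0.026 ] ztop 0.03 1338
[0.63159474 0.04814543 0.05655469] [-0.08014732  0.06229686  1.75180743]
```

```bash
python3 -m creep '[[-0.08,0.04,0.7,0,0,0,0],[0,0,0.5,0,0,0,0],[0,0,0.35,0,0,0,0],[0,0,0.18,0,0,0,0],[0,0,0,0,0,0,0],[0,0,0,0,0,0,-1],[0,0,0,0,0,0,-1],[0,0,0,0,0,0,-1],[0,0,0,0,0,0,-1],[0,0,0,0,0,0,-1]]' 40; python3 -c "
from h import *
print(delta([.524,.2605,.155]))"
```

```text
t: 11.65
tool_pos: [0.6344, 0.0494, 0.0051]
orientation: [0.001, 0.001, 1.0, 0.0]
force: [-0.1, -0.6, 6.7]
grip_width: 0.282
grasp_force: 39.8
[ 3.69540115  7.02715797 -4.99934889]
```

```bash
python3 -m creep '[[0,0,-1,0,0,0,-1],[0,0,-1,0,0,0,-1],[0,0,-1,0,0,0,-1],[0.5,1,-1,0,0,0,-1],[0.5,1,-1,0,0,0,-1],[0.5,1,0,0,0,0,-1],[0.5,1,0,0,0,0,-1],[0.5,1,0,0,0,0,-1],[0.6,1,0,0,0,0,-1],[0.6,1,0,0,0,0,-1]]'; python3 -c "
from h import *
print(robot.state()['grasp_force'],robot.state()['grip_width']);
rgb,d,i=grab('wrist','w6'); print(delta([.524,.2605,.113])); find('wrist','brass_a',d,i,0)"
```

```text
t: 12.9
tool_pos: [0.5226, 0.2605, 0.1542]
orientation: [-0.0, 0.001, 1.0, -0.0]
force: [-1.0, 0.4, -0.7]
grip_width: 0.278
grasp_force: 39.5
39.488374980865046 0.2783509276104435
[-0.15481791 -0.18650272  1.36043004]
brass_a 0.72 px 320 236 med [0.5282 0.2591 0.0316] mid [0.523  0.2585 0.0555] ztop 0.106 457
brass_a 0.57 px 322 316 med [0.5173 0.2613 0.1729] mid [0.5816 0.2639 0.0893] ztop 0.179 3708
```

```bash
python3 -m creep '[[-0.05,0,0.7,0,0,0,-1],[0,0,0.45,0,0,0,-1],[0,0,0.2,0,0,0,-1],[0,0,0,0,0,0,-1],[0,0,0,0,0,0,0.2],[0,0,0,0,0,0,0.2],[0,0,0,0,0,0,0.2],[0,0,-1,0,0,0,0],[0,0,-1,0,0,0,0],[0,0,-1,0,0,0,0]]'
python3 - <<'E'
from h import *
rgb,d,i=grab('wrist','w7'); find('wrist','brass_a',d,i,.0); find('wrist','stopper',d,i,.033)
print(delta([.5264,.0689,.06]),robot.state()['grip_width'])
E
```

```text
t: 14.25
tool_pos: [0.525, 0.2597, 0.2051]
orientation: [0.0, 0.001, 1.0, 0.0]
force: [0.1, -0.7, 0.1]
grip_width: 0.502
grasp_force: 0.0
brass_a 0.73 px 319 212 med [0.5242 0.257  0.0315] mid [0.5304 0.2584 0.0229] ztop 0.041 375
brass_a 0.65 px 336 228 med [0.5356 0.2729 0.0458] mid [0.541  0.2727 0.0285] ztop 0.053 898
stopper 0.69 px 122 210 med [0.526  0.0715 0.0421] mid [0.5268 0.0688 0.0388] ztop 0.045 672
[-0.0193229  -6.38519498  4.84484085] 0.4935361316124381
```

View pics/w7.png

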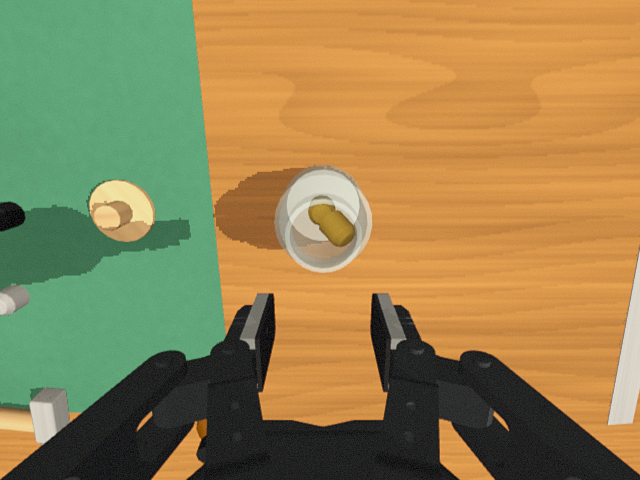

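Both brass feet are inside, at (320,213) and (338,230). Next I go over the stopper.

```bash
python3 -m creep '[[0,-1,0,0,0,0,0],[0,-1,0,0,0,0,0],[0,-1,0.2,0,0,0,0],[0,-1,0.5,0,0,0,0],[0,-1,1,0,0,0,0],[0,-1,1,0,0,0,0],[0,-0.38,1,0,0,0,0],[0,0,0.8,0,0,0,0],[0,0,0,0,0,0,0],[0,0,0,0,0,0,0]]'
python3 - <<'E'
from h import *
rgb,d,i=grab('wrist','w8'); find('wrist','stopper',d,i,.036); find('wrist','stopper',d,i,.012,.024)
print(tool()[0],delta([.5268,.069,.021]))
E
```

```text
t: 15.65
tool_pos: [0.5246, 0.0684, 0.0693]
orientation: [0.0, 0.001, 1.0, -0.0]
force: [0.1, -0.1, 1.4]
grip_width: 0.499
grasp_force: 0.0
stopper 0.68 px 322 263 med [0.5248 0.0687 0.0421] mid [0.5263 0.0687 0.0401] ztop 0.044 1554
stopper 0.68 px 322 263 med [0.5192 0.0687 0.0183] mid [0.5266 0.0686 0.0183] ztop 0.044 5713
[0.52507545 0.06867918 0.0699024 ] [-0.05497161  0.00989495  1.63017162]
```

```bash
python3 -m creep '[[-0.06,0,0.6,0,0,0,0],[0,0,0.5,0,0,0,0],[0,0,0.35,0,0,0,0],[0,0,0.17,0,0,0,0],[0,0,0,0,0,0,0],[0,0,0,0,0,0,-1],[0,0,0,0,0,0,-1],[0,0,0,0,0,0,-1],[0,0,0,0,0,0,-1],[0,0,0,0,0,0,-1]]' 50; python3 -c "
from h import *
print(tool()[0],delta([.5241,.2605,.15]))"
```

```text
t: 17.05
tool_pos: [0.5267, 0.0683, 0.0209]
orientation: [0.0, 0.001, 1.0, 0.0]
force: [-0.6, -1.0, 6.1]
grip_width: 0.253
grasp_force: 49.3
[0.52673144 0.06831063 0.02087361] [ 0.10165976  6.4072013  -4.30258258]
```

```bash
python3 -m creep '[[0,0,-1,0,0,0,-1],[0,0,-1,0,0,0,-1],[0,0,-1,0,0,0,-1],[0,1,-1,0,0,0,-1],[0,1,-0.4,0,0,0,-1],[0,1,0,0,0,0,-1],[0.05,1,0,0,0,0,-1],[0.05,1,0,0,0,0,-1],[0,1,0,0,0,0,-1],[0,0.4,0,0,0,0,-1]]'; python3 -m creep '[[0,0,0,0,0,0,-1],[0,0,0,0,0,0,-1],[0,0,0,0,0,0,-1],[0,0,0,0,0,0,-1],[0,0,0,0,0,0,-1],[0,0,0,0,0,0,-1],[0,0,0,0,0,0,-1],[0,0,0,0,0,0,-1],[0,0,0,0,0,0,-1],[0,0,0,0,0,0,-1]]'
python3 - <<'E'
from h import *
rgb,d,i=grab('wrist','w9'); print(tool()[0],delta([.5241,.2605,.115]),tool()[1].as_matrix().round(3))
p=world(d,i,np.ones(d.shape,bool)); c=p[(abs(p[:,1]-.26)<.05)&(abs(p[:,0]-.523)<.05)]
q=c[abs(c[:,2]-.105)<.003]; print('rim',len(q),q.min(0),q.max(0))
q=c[abs(c[:,2]-.147)<.004]; print('disc',len(q),q.min(0),q.max(0)); 
A=np.c_[q[:,:2]-q[:,:2].mean(0),np.ones(len(q))]; print(np.linalg.lstsq(A,q[:,2],rcond=None)[0])
grab('side','s9')
E
```

```text
t: 18.3
tool_pos: [0.5231, 0.2622, 0.1519]
orientation: [-0.0, 0.0, 1.0, 0.0]
force: [-0.5, -0.3, -0.4]
grip_width: 0.262
grasp_force: 49.1
t: 19.55
tool_pos: [0.5238, 0.2603, 0.1524]
orientation: [-0.0, 0.001, 1.0, 0.0]
force: [-0.2, -1.2, 0.6]
grip_width: 0.261
grasp_force: 49.1
[0.52382236 0.26029774 0.15237167] [-0.00924332  0.00675793  1.2457223 ] [[-1.     0.003 -0.   ]
 [ 0.003  1.     0.   ]
 [ 0.     0.    -1.   ]]
rim 844 [0.49616489 0.23359496 0.10201453] [0.51848226 0.28750438 0.10736459]
disc 5695 [0.49361848 0.23139086 0.14327939] [0.55384769 0.29045844 0.15098434]
[ 0.01500088 -0.00312084  0.14957303]
```

View pics/w9.png

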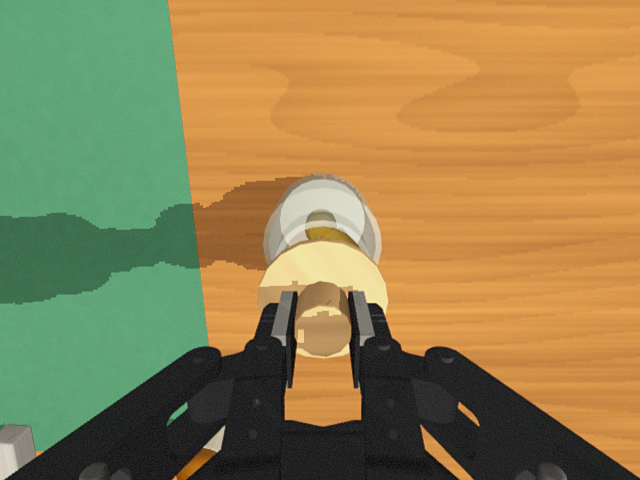

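The stopper hangs straight, with its disc at (322,298) in line with the neck. I'll lower it.

```bash
python3 -m creep '[[0,0,0.5,0,0,0,-1],[0,0,0.3,0,0,0,-1],[0,0,0.2,0,0,0,-1],[0,0,0.1,0,0,0,-1],[0,0,0.1,0,0,0,-1],[0,0,0.05,0,0,0,-1],[0,0,0,0,0,0,-1],[0,0,0,0,0,0,-1],[0,0,0,0,0,0,-1],[0,0,0,0,0,0,-1]]'
```

```text
t: 20.9
tool_pos: [0.5238, 0.2603, 0.115]
orientation: [0.0, 0.001, 1.0, 0.0]
force: [-0.6, 0.1, -0.2]
grip_width: 0.259
grasp_force: 49.1
```

```bash
python3 -m creep '[[0,0,0.03,0,0,0,-1],[0,0,0.02,0,0,0,-1],[0,0,0,0,0,0,-1],[0,0,0,0,0,0,-0.2],[0,0,0,0,0,0,0],[0,0,0,0,0,0,0],[0,0,0,0,0,0,0],[0,0,-0.5,0,0,0,0],[0,0,-1,0,0,0,0],[0,0,-1,0,0,0,0]]'
python3 - <<'E'
from h import *
rgb,d,i=grab('wrist','w10')
p=world(d,i,np.ones(d.shape,bool)); c=p[(abs(p[:,1]-.26)<.05)&(abs(p[:,0]-.523)<.05)]
q=c[abs(c[:,2]-.111)<.004]; print('disc',len(q),q.min(0),q.max(0))
A=np.c_[q[:,:2]-q[:,:2].mean(0),np.ones(len(q))]; print(np.linalg.lstsq(A,q[:,2],rcond=None)[0],c[:,2].max())
print(tool()[0],delta([.622,-.068,.15])); grab('side','s10');
E
```

```text
t: 22.15
tool_pos: [0.524, 0.2602, 0.1902]
orientation: [0.0, 0.002, 1.0, 0.0]
force: [0.9, 0.4, 0.8]
grip_width: 0.499
grasp_force: 0.0
disc 4616 [0.49392022 0.23119506 0.10708441] [0.55396254 0.29032339 0.11485348]
[ 0.00370761 -0.00033907  0.11127452] 0.2873509536030935
[0.52592967 0.26098097 0.19443572] [ -3.23121043 -10.96044778   1.45967959]
```

```bash
python3 -c "
import cv2
a=cv2.imread('pics/s10.png')[100:220,180:340]; b=cv2.imread('pics/w10.png')[120:360,200:440]
a=cv2.resize(a,None,fx=2,fy=2); cv2.imwrite('pics/c10.png',cv2.hconcat([a,b]))"
```

```text
(no output)
```

View pics/c10.png

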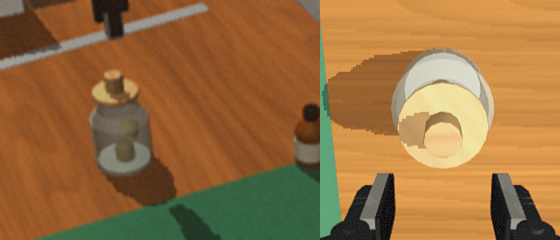

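The stopper is flat on the rim (disc top 0.111 m, tilt about 0.2°), with both brass feet inside. Next is the far nickel foot.

```bash
python3 -m creep '[[-0.32,-1,0,0,0,0,0],[-0.32,-1,0,0,0,0,0],[-0.32,-1,0,0,0,0,0],[-0.32,-1,0,0,0,0,0],[-0.32,-1,0,0,0,0,0],[-0.32,-1,0.2,0,0,0,0],[-0.32,-1,0.2,0,0,0,0],[-0.32,-1,0.4,0,0,0,0],[-0.32,-1,0.4,0,0,0,0],[-0.32,-1,0.4,0,0,0,0]]'
python3 - <<'E'
from h import *
rgb,d,i=grab('wrist','w11'); find('wrist','nickel_a',d,i,.022); find('wrist','black',d,i,.022)
print(tool()[0],delta([.6225,-.068,.05]),robot.state()['joints'])
E
```

```text
t: 23.5
tool_pos: [0.6191, -0.0409, 0.1401]
orientation: [-0.0, 0.001, 1.0, 0.0]
force: [0.5, 0.8, -0.2]
grip_width: 0.501
grasp_force: 0.0
nickel_a 0.69 px 285 231 med [ 0.6213 -0.0692  0.0263] mid [ 0.6225 -0.0698  0.0256] ztop 0.029 689
black 0.6 px 307 109 med [ 0.5327 -0.0507  0.0262] mid [ 0.5325 -0.0506  0.0261] ztop 0.03 953
[ 0.61854899 -0.0422708   0.13980511] [-0.14085817 -0.8536901   2.99421567] [-0.31549091  0.51569086  0.4273929   1.72683464 -0.25174175  0.95490346
  1.77402329]
```

```bash
python3 -m creep '[[-0.12,-0.5,0.9,0,0,0,0],[0,-0.43,0.9,0,0,0,0],[0,0,0.9,0,0,0,0],[0,0,0.8,0,0,0,0],[0,0,0.5,0,0,0,0],[0,0,0.35,0,0,0,0],[0,0,0.18,0,0,0,0],[0,0,0,0,0,0,0],[0,0,0,0,0,0,-1],[0,0,0,0,0,0,-1]]' 40; python3 -m creep '[[0,0,0,0,0,0,-1],[0,0,0,0,0,0,-1],[0,0,-1,0,0,0,-1],[0,0,-1,0,0,0,-1],[0,0,-0.5,0,0,0,-1],[0.1,-1,0,0,0,0,-1],[0.2,-1,0,0,0,0,-1],[0.2,-1,0,0,0,0,-1],[0.2,-1,0,0,0,0,-1],[0.2,-1,0,0,0,0,-1]]'
python3 - <<'E'
from h import *
rgb,d,i=grab('wrist','w12'); s=robot.state(); print(s['grasp_force'],s['joints'][6])
hsv=cv2.cvtColor(rgb,cv2.COLOR_RGB2HSV); m=cv2.inRange(hsv,(100,120,40),(125,255,255))>0
p=world(d,i,m); p=p[p[:,2]<.025]; r=cv2.minAreaRect((p[:,:2]*1000).astype(np.float32)); print(r,cv2.boxPoints(r))
E
```

```text
t: 24.9
tool_pos: [0.6231, -0.068, 0.0054]
orientation: [0.001, 0.001, 1.0, 0.0]
force: [-1.3, -0.2, 4.3]
grip_width: 0.283
grasp_force: 39.5
t: 26.15
tool_pos: [0.5945, -0.2185, 0.0789]
orientation: [-0.0, 0.001, 1.0, 0.0]
force: [-0.2, -0.3, -0.6]
grip_width: 0.282
grasp_force: 39.5
39.52502413478214 2.100193043258602
((580.6506958007812, -264.15411376953125), (194.20022583007812, 98.1805419921875), 76.8938217163086) [[ 510.8211  -347.59338]
 [ 606.44415 -369.85645]
 [ 650.4803  -180.71484]
 [ 554.85724 -158.45178]]
```

View pics/w12.png

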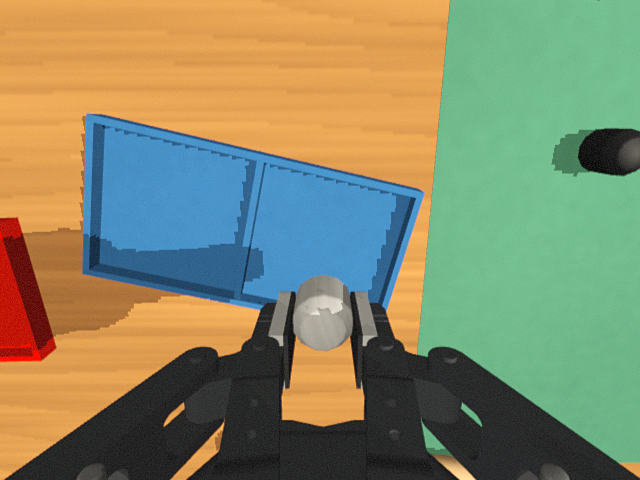

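The foot is held above the right-hand blue compartment. The tray centre is (0.581,-0.264), so the two compartment centres are (0.5915,-0.218) and (0.570,-0.310). I'll lower it and release.

```bash
python3 -m creep '[[0.1,0,0.8,0,0,0,-1],[0,0,0.7,0,0,0,-1],[0,0,0.4,0,0,0,-1],[0,0,0.2,0,0,0,-1],[0,0,0.12,0,0,0,-1],[0,0,0.05,0,0,0,-1],[0,0,0,0,0,0,-1],[0,0,0,0,0,0,-1],[0,0,0,0,0,0,-0.2],[0,0,0,0,0,0,-0.2]]'; python3 -m creep '[[0,0,0,0,0,0,-0.2],[0,0,-0.5,0,0,0,-0.2],[0,0,-1,0,0,0,-0.2],[0,0,-1,0,0,0,0],[0.3,1,-1,0,0,0,0],[1,1,-0.5,0,0,0,0],[1,1,0,0,0,0,0],[1,1,0,0,0,0,0],[1,1,0,0,0,0,0],[0.6,0.5,0,0,0,0,0]]'
python3 - <<'E'
from h import *
rgb,d,i=grab('wrist','w13'); find('wrist','nickel_a',d,i,.022)
print(tool()[0],delta([.4391,-.0525,.004]),robot.state()['joints'])
E
```

```text
t: 27.45
tool_pos: [0.5922, -0.2178, 0.0116]
orientation: [0.0, 0.001, 1.0, -0.0]
force: [-0.2, 0.2, 0.3]
grip_width: 0.402
grasp_force: 0.0
t: 28.7
tool_pos: [0.4443, -0.0509, 0.1322]
orientation: [0.0, 0.001, 1.0, 0.001]
force: [0.3, 0.4, 0.3]
grip_width: 0.503
grasp_force: 0.0
nickel_a 0.87 px 319 223 med [ 0.4379 -0.0528  0.0263] mid [ 0.4389 -0.0525  0.0256] ztop 0.029 750
[ 0.44406778 -0.05081022  0.13219497] [ 0.16542551 -0.06341315  4.27307283] [-0.37161795  0.24384418  0.44201156  2.14396531 -0.14938323  0.78214841
  1.73539476]
```

```bash
python3 -m creep '[[0.16,-0.05,0.9,0,0,0,0],[0,0,0.8,0,0,0,0],[0,0,0.8,0,0,0,0],[0,0,0.7,0,0,0,0],[0,0,0.5,0,0,0,0],[0,0,0.35,0,0,0,0],[0,0,0.2,0,0,0,0],[0,0,0,0,0,0,0],[0,0,0,0,0,0,-1],[0,0,0,0,0,0,-1]]' 40; python3 -m creep '[[0,0,0,0,0,0,-1],[0,0,0,0,0,0,-1],[0,0,-1,0,0,0,-1],[0,0,-1,0,0,0,-1],[-0.1,-0.5,-1,0,0,0,-1],[-0.5,-1,-0.3,0,0,0,-1],[-0.5,-1,0,0,0,0,-1],[-0.5,-1,0,0,0,0,-1],[-0.5,-1,0,0,0,0,-1],[-0.5,-1,0,0,0,0,-1]]'; python3 -c "
from h import *
print(delta([.57,-.31,.0105]))"
```

```text
t: 30.05
tool_pos: [0.4411, -0.0539, 0.0045]
orientation: [0.0, 0.001, 1.0, 0.0]
force: [-0.3, -0.6, 3.8]
grip_width: 0.284
grasp_force: 39.2
t: 31.3
tool_pos: [0.5187, -0.2199, 0.1029]
orientation: [0.0, 0.001, 1.0, 0.0]
force: [-0.6, 1.0, -1.1]
grip_width: 0.28
grasp_force: 39.7
[-1.71775913 -3.00122929  3.08050031]
```

```bash
python3 -m creep '[[0,-1,0,0,0,0,-1],[-0.7,-1,0,0,0,0,-1],[-1,-1,0,0,0,0,-1],[0,-0.05,0.8,0,0,0,-1],[0,0,0.8,0,0,0,-1],[0,0,0.7,0,0,0,-1],[0,0,0.4,0,0,0,-1],[0,0,0.2,0,0,0,-1],[0,0,0.1,0,0,0,-1],[0,0,0,0,0,0,-1]]'
```

```text
t: 32.55
tool_pos: [0.5693, -0.3109, 0.0133]
orientation: [0.0, 0.001, 1.0, -0.0]
force: [-1.6, -0.5, -0.7]
grip_width: 0.285
grasp_force: 39.7
```

```bash
python3 -m creep '[[0,0,0.08,0,0,0,-1],[0,0,0.04,0,0,0,-1],[0,0,0,0,0,0,-1],[0,0,0,0,0,0,-0.2],[0,0,0,0,0,0,-0.2],[0,0,0,0,0,0,-0.2],[0,0,-0.5,0,0,0,-0.2],[0,0,-1,0,0,0,-0.2],[0,0,-1,0,0,0,0],[0,0,-1,0,0,0,0]]'; python3 -m creep '[[0.5,0,-1,0,0,0,0],[1,0,-1,0,0,0,0],[1,0,-1,0,0,0,0],[1,0,-1,0,0,0,0],[0,0,-1,0,0,0,0],[0,0,-1,0,0,0,0],[0,0,-0.5,0,0,0,0],[0,0,0,0,0,0,0],[0,0,0,0,0,0,0],[0,0,0,0,0,0,0]]'
python3 - <<'E'
from h import *
rgb,d,i=grab('wrist','w14'); find('wrist','nickel_a',d,i,.026); find('wrist','black',d,i,.022); find('wrist','stopper',d,i,.1); grab('side','s14')
E
```

```text
t: 33.8
tool_pos: [0.5691, -0.311, 0.1164]
orientation: [0.0, 0.002, 1.0, -0.0]
force: [-0.0, -0.6, 0.5]
grip_width: 0.499
grasp_force: 0.0
t: 35.05
tool_pos: [0.4636, -0.3101, 0.308]
orientation: [-0.001, 0.001, 1.0, 0.0]
force: [0.5, 0.4, -0.4]
grip_width: 0.501
grasp_force: 0.0
nickel_a 0.84 px 322 268 med [ 0.5655 -0.3102  0.0303] mid [ 0.5664 -0.3102  0.03  ] ztop 0.034 238
nickel_a 0.58 px 391 285 med [ 0.5898 -0.2177  0.0301] mid [ 0.591  -0.2178  0.0294] ztop 0.317 220
black 0.89 px 521 241 med [ 0.5308 -0.0536  0.0261] mid [ 0.5311 -0.0514  0.0256] ztop 0.029 246
```

View pics/w14.png

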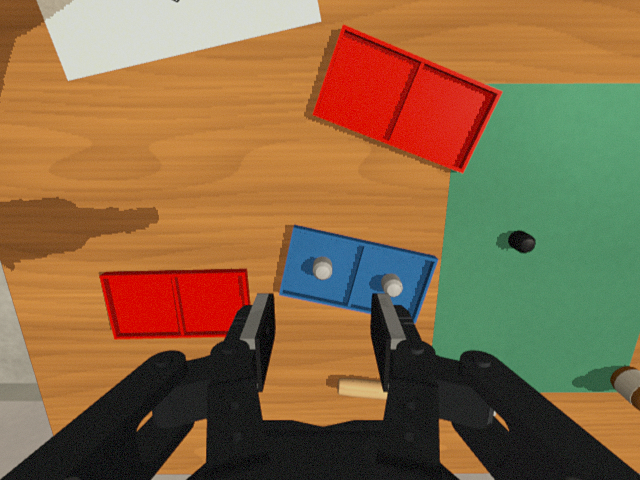

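View pics/s14.png

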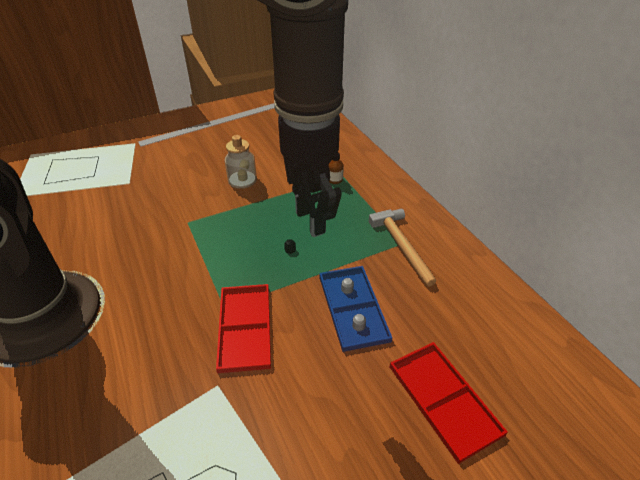

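In the wrist view both nickel feet stand upright, one per blue compartment, at (322,268) and (391,285). In the side view the jar is closed with both brass feet inside at (240,165), and the black foot, bottle and hammer haven't moved.

```bash
python3 -c "
from cell import robot
print(robot.finish_job())"
```

```text
the job is handed in; nothing more can be done
None
```

The job is handed in: both brass feet are in the jar, the stopper is seated flat on the rim, a nickel foot stands upright in each blue compartment, and the black foot, dye bottle and hammer were left where they were.

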